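# Sort the spice jars into the two-tier rack

## Task

Sort the four spice jars into the two-tier wooden rack by cap colour, green over green and white over white. First stand each short jar upright in the middle of the lower bay with the floor liner of its cap's colour; then fit the loose shelf onto the rack's end walls, lying flat inside the corner stops; last stand each tall jar upright on the shelf's cork pad straight above the bay of its colour. Set the glass jars down gently, never let them drop, and leave the pepper mill and the orange mug where they are.

Things in the scene. Friction and masses are not known exactly. Their poses are not given: they have to be found in the camera images.
- rack: Fixed wooden rack, 128 (x) x 238 (y) x 112 mm. Origin: centre of underside, on the worktop. Two bays, 114 x 82 mm, centred at y +-44 mm; divider (6 mm) and lips at x +-60 are 24 mm high. End walls: inner faces y +-85, ledge for the shelf at z 100 out to y +-113; upstands beyond, and corner stops (inner faces x +-58), reach z 112. Fingers on the +x and -x sides of a jar clear the high walls.
- liner_green: Green floor liner fixed in one bay of the rack (which one varies), 110 (x) x 78 (y) x 2 mm, with a green tag over the lip on the rack's -x side. Origin: centre of its underside, in the middle of the bay, 10 mm above the worktop; its upper face is 12 mm above the worktop. Same axes as the rack.
- liner_white: White floor liner in the other bay; size, tag and origin as the green one.
- shelf_board: Loose dark wooden shelf, 0.28 kg, flat on the draining board at first: 100 (x) x 212 (y) x 8 mm. Origin: centre of underside. Bridge handle over the middle: 12 x 12 mm bar, 72 mm along x, its middle at z 48 (34 mm free below it); pinch it along y. Cork discs (56 mm) at y +-44. Either way round fits; on the rack its underside is at z 100 mm, with 7 mm play in y and 8 mm in x either side.
- green_short: Short round glass spice jar with a dark green cap, green all over, 36 mm diameter, 70 mm tall, 0.08 kg. Origin: centre of its underside, z up along the jar. It fits under the shelf.
- green_tall: Tall round glass spice jar with a bright green cap, green label, 44 mm diameter (cap 40 mm, from 80 mm up), 100 mm tall, 0.11 kg. Origin: centre of its underside, z up. Too tall to go under the shelf.
- white_short: Short round glass spice jar with a white cap and white contents, 36 mm diameter, 74 mm tall, 0.08 kg. Origin: centre of its underside, z up. It fits under the shelf.
- white_tall: Tall round glass spice jar with a white cap and brown contents, 43 mm diameter (cap 38 mm, from 82 mm up), 102 mm tall, 0.11 kg. Origin: centre of its underside, z up. Too tall to go under the shelf.
- pepper_mill: Dark brown wooden pepper mill, 58 mm diameter, 170 mm tall, standing to the left of the rack; bystander, leave it alone. Origin: centre of its underside. Behind the rack hangs a wall cupboard, from 270 mm up, its front running from about x 670, y 80 to x 830, y 710 mm; its upright bar handle stands out at about x 630, y 140 mm, 560 to 1010 mm up: carry things across close to the robot.
- orange_mug: Orange mug, 78 x 108 x 101 mm, standing beyond the jars; bystander, leave it alone. Origin: centre of its underside.
There are look-alikes about, which are no part of the job. What is shaped like the green_short but pink or purple is not meant.

How it is judged:
On the way, in this order (a step that is already met when the one before it is completed fails the run):
1. both short jars stand in the lower bays of their colours (horizontal distance between green_short and liner_green below 0.015 m and z of each of green_short, white_short in the frame of rack below 0.018 m and angle between each of green_short, white_short's own z axis and vertical below 0.1 rad and horizontal distance between white_short and liner_white below 0.015 m), for 0.2 s.
2. the shelf lies fitted on the rack, over the short jars (all of step 1 and x of shelf_board in the frame of rack between -0.012 and 0.012 m and y of shelf_board in the frame of rack between -0.012 and 0.012 m and z of shelf_board in the frame of rack between 0.096 and 0.104 m and angle between shelf_board's own z axis and vertical below 0.05 rad and angle between the x axis of shelf_board and the x axis of rack, either way round below 0.12 rad), for 0.2 s.
At the end, for the whole second after the job is handed in: Short jars upright, within 15 mm of the middle of the liner of their cap colour; shelf flat on the ledges (z 100 +-4 mm, centred to 12 mm, turned < 0.12 rad); tall jars upright on the shelf, within 20 mm of above that middle; all released and at rest (all of step 2 and horizontal distance between green_tall and liner_green below 0.02 m and z of green_tall in the frame of shelf_board between 0.003 and 0.013 m and angle between each of green_tall, white_tall's own z axis and vertical below 0.1 rad and horizontal distance between white_tall and liner_white below 0.02 m and z of white_tall in the frame of shelf_board between 0.003 and 0.013 m and linear speed of each of green_short, green_tall, white_short, white_tall, shelf_board below 0.02 m/s); the robot touches nothing.
It fails at once if the pepper mill is moved by more than 30 mm (distance of pepper_mill from where it was at the start of the episode above 0.03 m).
It fails at once if the orange mug is moved by more than 30 mm (distance of orange_mug from where it was at the start of the episode above 0.03 m).
It fails at once if a jar is dropped or flung (faster than 0.7 m/s, out of the fingers) ((linear speed of green_short above 0.7 m/s and contact force between the fingers and green_short below 0.1 N) or (linear speed of green_tall above 0.7 m/s and contact force between the fingers and green_tall below 0.1 N) or (linear speed of white_short above 0.7 m/s and contact force between the fingers and white_short below 0.1 N) or (linear speed of white_tall above 0.7 m/s and contact force between the fingers and white_tall below 0.1 N)).
It also fails if it takes over 128 s, if anything falls off the work surface, if the arm or the gripper's body presses on something with over 40 N, if the wrist force passes 120 N, or if a joint passes its speed limit or range.

## Robot

A 7-joint arm with a two-finger parallel gripper is mounted at the origin on a cart in front of the work surface, level with it; the furniture and walls round the work are solid. World frame = base frame: x ahead of the robot, y to its left, z up, the work surface at z = 0. Lengths are in m, angles in rad, forces in N, time in s.
With the tool pointing down it reaches from about 0.425 to 0.875 m from the base axis. Payload 4.7 kg.
Tool frame: the origin (TCP) lies midway between the tips of the shut fingers; the grasp point (between the pads) lies 19 mm behind it; z points along the fingers, y is the direction in which the jaws open and shut (so a half turn about z gives the same grasp; the last joint's range is limited). The gripper opens to 87 mm and grips with 3 to 60 N. Pads are 19 mm wide; open, the fingers measure 117 mm over their backs; the gripper's body (75 mm by 190 mm) begins 51 mm behind the grasp point.
Start: joints at [1.2, 0.321, -0.07, 1.45, 0.023, 1.371, -0.057], TCP at [0.244, -0.602, 0.223] pointing down, gripper open.
Joint ranges: [-2.86, 2.86], [-0.3, 2.09], [-1.38, 1.24], [0.06, 2.45], [-1.56, 4.7], [0.09, 2.05], [-2.69, 2.69]. Speed limits (rad/s): [2.57, 2.57, 3.14, 3.14, 3.14, 3.14, 3.14].

## Interface

Orientations are given as a rotation vector (axis times angle).
In Python, from cell import manip gives the robot as it stands. The module is installed in compiled form; this text tells all that it offers.
- The arm moves only by the tool jog_arm, never from a script. Its argument "commands" is a list of rows, each a list of 4 numbers: the shift along the tool's x, y, z as a fraction of full scale, then the turn about the tool's z as a fraction of full scale. A call has 1 to 10 rows; each row shifts and turns the commanded pose from where the row before left it, along the tool's axes as they then stand; what a row does not reach is not made up. Full scale, the value 1, is 0.03 m for a shift and 4 degrees for a turn. A row lasts 1/12 s, in which the tool goes at most 41.7 mm and 7.16 degrees, less where a joint would pass 70% of its speed; a pose out of reach is approached as far as the arm can. A call with a number of a shift or a turn outside -1 to 1 is refused whole. A call with a gripper value outside its range is refused whole. "gripper" is the opening, from 0 (shut) to 1 (fully open), set as the call begins (left out, the last holds). The fingers move at their own pace and stop on an object; the grip force is fixed at half the most. Time passes only in rows, so rows that do not move let the fingers close. It gives the time, the measured TCP pose, the force and the opening at its end, in the units of the state.
- manip.get_obs(): the state, without advancing time (a new reading comes with each control period).
- manip.grab_frame(name): name is "side" or "top" or "wrist"; returns a dict with "pixels" (400x640x3 uint8, red, green, blue), "range_z" (400x640 float32, m along the optical axis (not along the pixel's ray), 0 where there is no reading), "camera_matrix" (3x3 intrinsics, pixels), "D" ([k1, k2, p1, p2, k3] as OpenCV has them; the pictures are not rectified), "R" (3x3) and "t" (3): a world point X has camera coordinates R X + t; the wrist camera has in their place "mount" (4x4, takes a point from camera to tool coordinates, whose origin is the TCP and whose axes are the flange's). Camera axes: x right, y down, z forward; pixel columns grow to the right and rows downward; lengths in m; the calibration is good to about 2 mm. A picture is of the moment at which its call begins: read the wrist's pose just before it.
- manip.finish_job(): hands the job in, once; it reports no verdict.
The state is a dict: "clock": time; "joint_pos": joint angles; "joint_vel": joint speeds; "effort": joint torques, N m; "eef_pos": TCP position; "ee_rot": TCP orientation; "contact_force": force on the tool from outside, world axes, zero at the start; "ft_torque": the same for the moment, N m; "opening": finger opening in m.
Only numpy, scipy, OpenCV 4.12 (cv2) and the standard library are available. Lean on these libraries where they do the work, as an engineer would, in place of code of your own. Each camera call takes 0.05 s, during which the arm holds its last target. There are 200 camera calls.

## Working session

There is one attempt and no reset: what is moved stays moved. The work goes in short steps, Python scripts to look and compute and a tool call to move; the robot and the scene stay as the last step left them, time stands still between calls to the robot, and variables do not carry over. Pictures are saved under pics/ and viewed, about 12 in all and at most 16, crops included, and the job is handed in when it is done.

Besides the shell and the picture viewer there is one more tool, called after "Emit:" by a JSON object that holds its "op" and its "data", one argument or row to a line. jog_arm: Moves the arm, as the interface text tells. Shift numbers are shares of 0.03 m and turn numbers shares of 4 degrees, none past 1 either way. Its arguments: {"type":"object","properties":{"commands":{"type":"array","items":{"type":"array","items":{"type":"number"}}},"gripper":{"type":"number"}},"required":["commands"]}

```bash
mkdir -p pics
cat > h.py <<'E'
import numpy as np, cv2
from scipy.spatial.transform import Rotation as Ro
from cell import manip
def grab(n):
    o=manip.get_obs(); f=manip.grab_frame(n)
    K=np.array(f["camera_matrix"]);D=np.array(f["D"],float)
    if n=="wrist":
        M=np.array(f["mount"]);T=np.eye(4);T[:3,:3]=Ro.from_rotvec(o["ee_rot"]).as_matrix();T[:3,3]=o["eef_pos"]
        C=T@M
    else:
        C=np.eye(4);R=np.array(f["R"]);C[:3,:3]=R.T;C[:3,3]=-R.T@np.array(f["t"])
    return dict(im=f["pixels"],z=f["range_z"],K=K,D=D,C=C,o=o)
def rays(g,uv):
    p=cv2.undistortPoints(np.array(uv,float).reshape(-1,1,2),g["K"],g["D"]).reshape(-1,2)
    return np.c_[p,np.ones(len(p))]
def plane(g,uv,h):
    d=rays(g,uv)@g["C"][:3,:3].T;c=g["C"][:3,3]
    return c+d*((h-c[2])/d[:,2])[:,None]
def cloud(g):
    v,u=np.mgrid[0:400,0:640]
    r=rays(g,np.c_[u.ravel(),v.ravel()])*g["z"].reshape(-1,1)
    return (r@g["C"][:3,:3].T+g["C"][:3,3]).reshape(400,640,3)
def save(g,n,crop=None,s=1):
    im=g["im"][...,::-1]
    if crop: u0,v0,u1,v1=crop; im=im[v0:v1,u0:u1]
    cv2.imwrite("pics/"+n,cv2.resize(im,None,fx=s,fy=s,interpolation=cv2.INTER_CUBIC))
E
python3 - <<'E'
from h import *
import pickle
G={n:grab(n) for n in("top","side","wrist")}
pickle.dump(G,open("g0.pkl","wb"))
for n in G: save(G[n],n+"0.png"); print(n,G[n]["C"].round(3).tolist(),G[n]["K"].round(1).tolist())
print(G["top"]["o"])
E
```

```text
top [[-0.09, -0.971, 0.223, 0.205], [-0.996, 0.089, -0.019, 0.109], [-0.002, -0.224, -0.975, 1.475], [0.0, 0.0, 0.0, 1.0]] [[489.9, 0.0, 319.0], [0.0, 489.9, 210.6], [0.0, 0.0, 1.0]]
side [[0.945, -0.259, 0.2, 0.34], [-0.327, -0.731, 0.598, -0.482], [-0.009, -0.631, -0.776, 0.79], [0.0, 0.0, 0.0, 1.0]] [[367.9, 0.0, 316.1], [0.0, 367.9, 198.0], [0.0, 0.0, 1.0]]
wrist [[0.375, -0.895, -0.242, 0.31], [-0.927, -0.362, -0.097, -0.576], [-0.001, 0.261, -0.965, 0.384], [0.0, 0.0, 0.0, 1.0]] [[342.1, 0.0, 322.5], [0.0, 342.1, 196.3], [0.0, 0.0, 1.0]]
{'clock': 0.0, 'joint_pos': array([ 1.2000833 ,  0.32185171, -0.07007745,  1.45165923,  0.02264035,
        1.37080486, -0.05685779]), 'joint_vel': array([ 3.12701632e-04,  8.80899953e-06,  1.30116489e-03, -1.16690367e-03,
        1.72033155e-04,  9.39300531e-04,  7.46610171e-04]), 'effort': array([ 2.22438493e-04, -4.91286206e+01, -4.03768821e-01, -3.12528920e+01,
       -6.38740626e-02,  4.37890913e-02,  1.86187690e-04]), 'eef_pos': array([ 0.24373013, -0.60198064,  0.22145075]), 'ee_rot': array([-3.08176374e+00, -6.00496170e-01,  7.94724154e-04]), 'contact_force': array([-0.5196853 ,  0.25636366,  1.38477172]), 'ft_torque': array([0.00549052, 0.02278015, 0.03775808]), 'opening': 0.08740020019066498}
```

View pics/top0.png

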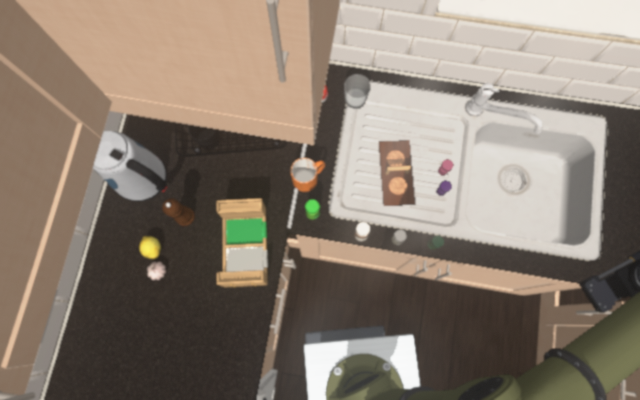

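View pics/side0.png

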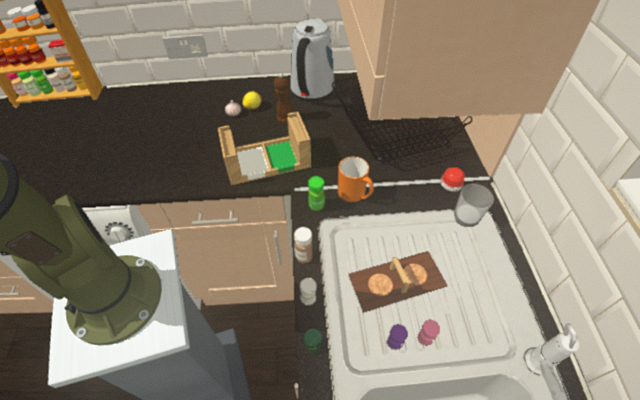

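The top view shows the rack at (243,243), with the green liner at (245,231) and the white one at (246,259). The shelf is at (397,173), the mug at (305,175) and the mill at (180,212). The jars in a row are green tall (313,209), white tall (363,231), white short (400,237) and dark green (438,242). The pink (446,168) and purple (444,188) look-alikes are on the draining board.

Candidates for green_short are dark green (438,242), pink (446,168) and purple (444,188). The dark green one fits by colour. I'll check it in an enlarged crop while measuring.

Run:
```python
from h import *
import pickle
G=pickle.load(open("g0.pkl","rb"))
t,s=G["top"],G["side"]
a=cv2.resize(t["im"][130:290,190:470],None,fx=2.8,fy=2.8,interpolation=2)
b=cv2.resize(s["im"][90:370,200:480],None,fx=1,fy=1)
save(t,"c1.png",(190,140,470,290),2.8)
ct,cs=cloud(t),cloud(s)
# per-thing: world region cluster of points above the worktop, both views merged
for n,c in(("top",ct),("side",cs)):
    z=c[...,2]; print(n,"worktop z med", np.median(z[(abs(z)<.02)]).round(4))
for n,c,pts in(("top",ct,dict(gt=(313,209),wt=(363,231),ws=(400,237),gs=(438,242),mug=(305,178),mill=(172,206),shelfbar=(398,169),gl=(245,231),wl=(246,259))),("side",cs,dict(gt=(317,184),wt=(303,235),ws=(308,285),gs=(312,337),bar=(400,272),gl=(283,155),wl=(252,163)))):
    for k,(u,v) in pts.items(): print(n,k,c[v,u].round(3))
for n,c in(("top",ct),("side",cs)):
  for k,(x0,x1,y0,y1) in dict(row=(0.3,.62,-.5,.25)).items():
    m=((c[...,0]>.3)&(c[...,0]<.62)&(c[...,1]>-.3)&(c[...,1]<.25)&(c[...,2]>.03)&(c[...,2]<.13)).astype(np.uint8)
    nn,l,st,ce=cv2.connectedComponentsWithStats(m)
    for i in range(1,nn):
        if st[i,4]>15:
            p=c[l==i]; top=p[p[:,2]>p[:,2].max()-.012]
            print(n,ce[i].round(),st[i,4],"zmax",np.percentile(p[:,2],97).round(3),"x",p[:,0].min().round(3),p[:,0].max().round(3),"y",p[:,1].min().round(3),p[:,1].max().round(3))
```

```text
top worktop z med 0.0004
side worktop z med 0.001
top gt [0.527 0.1   0.098]
top wt [ 0.449 -0.036  0.102]
top ws [ 0.427 -0.143  0.074]
top gs [ 0.403 -0.25   0.074]
top mug [0.651 0.116 0.005]
top mill [0.558 0.488 0.153]
top shelfbar [ 0.64  -0.169  0.049]
top gl [0.498 0.311 0.011]
top wl [0.414 0.314 0.005]
side gt [0.535 0.093 0.099]
side wt [ 0.454 -0.043  0.104]
side ws [ 0.43  -0.148  0.075]
side gs [ 0.404 -0.253  0.068]
side bar [ 0.636 -0.177  0.053]
side gl [0.501 0.309 0.013]
side wl [0.405 0.31  0.01 ]
top [305. 184.] 134 zmax 0.103 x 0.606 0.62 y 0.089 0.145
top [442. 187.] 91 zmax 0.073 x 0.552 0.586 y -0.3 -0.282
top [262. 206.] 40 zmax 0.116 x 0.537 0.57 y 0.248 0.25
top [313. 208.] 205 zmax 0.105 x 0.516 0.555 y 0.082 0.12
top [362. 231.] 210 zmax 0.107 x 0.435 0.477 y -0.059 -0.019
top [400. 236.] 141 zmax 0.079 x 0.415 0.449 y -0.162 -0.128
top [436. 241.] 148 zmax 0.074 x 0.391 0.424 y -0.268 -0.233
side [304. 150.] 269 zmax 0.112 x 0.533 0.567 y 0.24 0.25
side [343. 181.] 215 zmax 0.101 x 0.604 0.62 y 0.083 0.142
side [316. 191.] 422 zmax 0.102 x 0.513 0.553 y 0.078 0.12
side [303. 242.] 485 zmax 0.104 x 0.433 0.475 y -0.061 -0.019
side [308. 289.] 335 zmax 0.076 x 0.412 0.448 y -0.166 -0.13
side [396. 329.] 106 zmax 0.072 x 0.549 0.584 y -0.3 -0.285
side [313. 339.] 323 zmax 0.072 x 0.388 0.423 y -0.271 -0.236
```

View pics/c1.png

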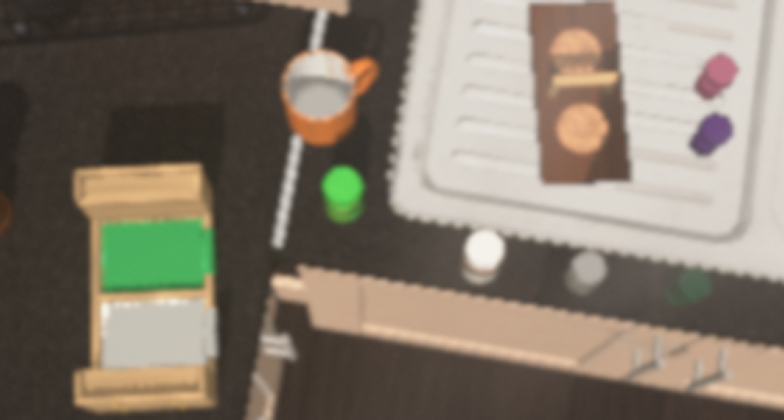

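The crop shows the dark green jar at (690,285), clearly green rather than pink or purple, so it is green_short. The jar heights measured in the two views (about 72, 76, 104 and 102 mm) match the text. Next I measure the rack and the shelf.

Run:
```python
from h import *
import pickle
G=pickle.load(open("g0.pkl","rb"))
for n in("top","side"):
    g=G[n];c=cloud(g);hsv=cv2.cvtColor(g["im"],cv2.COLOR_RGB2HSV)
    X,Y,Z=c[...,0],c[...,1],c[...,2]
    p=c[(X>.3)&(X<.62)&(Y>.22)&(Y<.40)&(Z>.09)&(Z<.13)]
    r=cv2.minAreaRect(p[:,:2].astype(np.float32)); print(n,"rack walls",np.round(r[0],4),np.round(r[1],3),round(r[2],1),"z",np.percentile(p[:,2],[50,95]).round(3))
    roi=(X>.3)&(X<.62)&(Y>.2)&(Y<.42)&(Z<.05)
    for k,m in(("green",(hsv[...,0]>50)&(hsv[...,0]<85)&(hsv[...,1]>120)&roi),("white",(hsv[...,1]<40)&(hsv[...,2]>120)&roi)):
        m=cv2.morphologyEx(m.astype(np.uint8),cv2.MORPH_OPEN,np.ones((3,3)))
        nn,l,st,_=cv2.connectedComponentsWithStats(m);i=1+st[1:,4].argmax()
        v,u=np.where(l==i);w=plane(g,np.c_[u,v],.012)
        r=cv2.minAreaRect(w[:,:2].astype(np.float32)); print(" ",k,np.round(r[0],4),np.round(r[1],3),round(r[2],1),"z depth",np.median(Z[l==i]).round(4),"y",w[:,1].min().round(3),w[:,1].max().round(3))
    # shelf
    m=((X>.5)&(X<.78)&(Y>-.25)&(Y<-.1)&(hsv[...,2]<150)&(hsv[...,1]>60))|((X>.5)&(X<.78)&(Y>-.25)&(Y<-.1)&(hsv[...,1]>80))
    m=cv2.morphologyEx(m.astype(np.uint8),cv2.MORPH_OPEN,np.ones((3,3)))
    nn,l,st,_=cv2.connectedComponentsWithStats(m);i=1+st[1:,4].argmax()
    v,u=np.where((l==i)&(Z<.03));w=plane(g,np.c_[u,v],np.median(Z[v,u]))
    r=cv2.minAreaRect(w[:,:2].astype(np.float32)); print(" shelf",np.round(r[0],4),np.round(r[1],3),round(r[2],1),"z",np.median(Z[v,u]).round(4))
    b=(l==i)&(Z>.035);w=c[b];r=cv2.minAreaRect(w[:,:2].astype(np.float32));print(" bar",np.round(r[0],4),np.round(r[1],3),round(r[2],1),"z",np.percentile(w[:,2],[50,95]).round(4),len(w))
```

```text
top rack walls [0.4543 0.316 ] [0.128 0.239] 87.8 z [0.101 0.114]
  green [0.4981 0.308 ] [0.115 0.068] 86.2 z depth 0.0124 y 0.249 0.365
  white [0.4143 0.3111] [0.122 0.068] 87.3 z depth 0.0122 y 0.251 0.371
 shelf [ 0.6425 -0.1698] [0.091 0.205] 87.4 z 0.0069
 bar [ 0.6434 -0.1705] [0.07  0.015] 87.3 z [0.0509 0.0579] 110
side rack walls [0.4501 0.311 ] [0.131 0.239] 87.7 z [0.101 0.113]
  green [0.4943 0.3059] [0.12  0.074] 87.7 z depth 0.0122 y 0.246 0.366
  white [0.4066 0.3082] [0.119 0.077] 88.3 z depth 0.0123 y 0.248 0.368
 shelf [ 0.6395 -0.1733] [0.098 0.21 ] 87.6 z 0.0073
 bar [ 0.6398 -0.1746] [0.071 0.013] 89.2 z [0.0518 0.0545] 194
```

Both views agree within about 4 mm. The rack centre is (0.452, 0.3135) with its x axis at 87.7°. The green bay is at (0.496, 0.312) and the white bay at (0.408, 0.315). The shelf is at (0.641, −0.172) with the same yaw. I approach green_short at (0.4065, −0.252).

Emit:
{"op": "jog_arm", "data": {
  "commands": [
    [0,0,0,1],
    [0,0,0,1],
    [0,0,0,1],
    [0,0,0,1],
    [0,0,0,1],
    [0,0,0,1],
    [0,0,0,0.09]
  ],
  "gripper": 1
}}

```text
clock: 0.73
eef_pos: [0.2439, -0.6023, 0.2221]
ee_rot: [-3.14, 0.066, 0.001]
contact_force: [-1.2, -0.5, -0.2]
opening: 0.0873
```

Emit:
{"op": "jog_arm", "data": {
  "commands": [
    [0.381,-0.913,0,0],
    [0.381,-0.913,0,0],
    [0.381,-0.913,0,0],
    [0.381,-0.913,0,0],
    [0.381,-0.913,0,0],
    [0.381,-0.913,0,0],
    [0.381,-0.913,0,0]
  ]
}}

```text
clock: 1.32
eef_pos: [0.332, -0.4127, 0.2225]
ee_rot: [3.141, -0.06, -0.0]
contact_force: [0.6, 0.1, 0.5]
opening: 0.0873
```

Emit:
{"op": "jog_arm", "data": {
  "commands": [
    [0.381,-0.913,0,0],
    [0.381,-0.913,0,0],
    [0.381,-0.913,0,0],
    [0.381,-0.913,0,0],
    [0.381,-0.913,0,0],
    [0.381,-0.913,0,0],
    [0,0,0,0],
    [0,0,0,0]
  ]
}}

```text
clock: 1.98
eef_pos: [0.4075, -0.251, 0.2227]
ee_rot: [3.141, -0.054, -0.0]
contact_force: [-1.1, -1.0, -1.1]
opening: 0.0871
```

```bash
cat >> h.py <<'E'
def blobs(g,box,zr):
    c=cloud(g);X,Y,Z=[c[...,i] for i in range(3)]
    m=((X>box[0])&(X<box[1])&(Y>box[2])&(Y<box[3])&(Z>zr[0])&(Z<zr[1])).astype(np.uint8)
    nn,l,st,ce=cv2.connectedComponentsWithStats(m)
    for i in range(1,nn):
        if st[i,4]>80:
            p=c[l==i];h=np.percentile(p[:,2],90);v,u=np.where((l==i)&(Z>h-.008))
            r=cv2.minEnclosingCircle(plane(g,np.c_[u,v],h)[:,:2].astype(np.float32))
            print("px",ce[i].round(),st[i,4],"top",h.round(4),"c",np.round(r[0],4),"r",round(r[1],4))
E
python3 - <<'E'
from h import *
g=grab("wrist");save(g,"w1.png")
print(g["C"][:3,3].round(3)); blobs(g,(.3,.65,-.35,.2),(.03,.12))
E
```

```text
[ 0.479 -0.254  0.385]
px [372.   9.] 660 top 0.0697 c [ 0.5614 -0.3013] r 0.016
px [ 89. 140.] 3584 top 0.1023 c [ 0.4562 -0.0431] r 0.0215
px [214. 159.] 1472 top 0.0748 c [ 0.4323 -0.1487] r 0.0183
px [325. 181.] 1176 top 0.0712 c [ 0.4069 -0.2541] r 0.0178
```

View pics/w1.png

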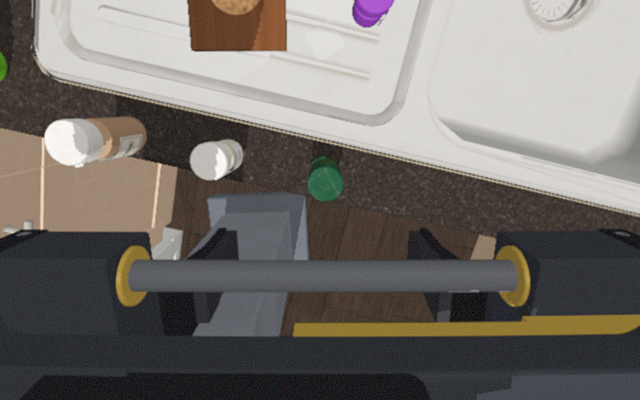

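The wrist view shows green_short at (325,181) in front of the jaws, at (0.407, −0.254), top at 71 mm. This agrees with the other views to 2 mm. Descend and grip.

Emit:
{"op": "jog_arm", "data": {
  "commands": [
    [0,0.1,0.7,0],
    [0,0,0.8,0],
    [0,0,0.8,0],
    [0,0,0.8,0],
    [0,0,0.8,0],
    [0,0,0.8,0],
    [0,0,0.7,0],
    [0,0,0.5,0],
    [0,0,0.25,0],
    [0,0,0,0]
  ]
}}

```text
clock: 2.87
eef_pos: [0.4047, -0.2561, 0.0363]
ee_rot: [-3.139, 0.066, 0.005]
contact_force: [-0.3, -0.1, -0.1]
opening: 0.0872
```

Emit:
{"op": "jog_arm", "data": {
  "commands": [
    [0,0,0,0],
    [0,0,0,0],
    [0,0,0,0],
    [0,0,0,0],
    [0,0,0,0],
    [0,0,0,0],
    [0,0,0,0],
    [0,0,0,0]
  ],
  "gripper": 0
}}

```text
clock: 3.53
eef_pos: [0.4068, -0.2557, 0.0382]
ee_rot: [3.141, -0.063, 0.0]
contact_force: [-1.5, -0.0, -0.6]
opening: 0.0418
```

Emit:
{"op": "jog_arm", "data": {
  "commands": [
    [0,0,0,0],
    [0,0,0,0],
    [0,0,0,0],
    [0,0,-0.3,0],
    [0,0,-0.8,0],
    [0,0,-1,0],
    [0,0,-1,0],
    [0,0,-1,0],
    [0,0,-1,0],
    [0,0,-0.4,0]
  ]
}}

```text
clock: 4.37
eef_pos: [0.4085, -0.2567, 0.208]
ee_rot: [3.137, -0.063, 0.009]
contact_force: [1.3, -1.1, -0.6]
opening: 0.0342
```

Emit:
{"op": "jog_arm", "data": {
  "commands": [
    [0.1,-0.5,0,0],
    [0.12,-0.95,0,0],
    [0.12,-0.95,0,0],
    [0.12,-0.95,0,0],
    [0.12,-0.95,0,0],
    [0.12,-0.95,0,0],
    [0.12,-0.95,0,0],
    [0.12,-0.95,0,0],
    [0.12,-0.95,0,0],
    [0.12,-0.95,0,0]
  ]
}}

```text
clock: 5.2
eef_pos: [0.4526, 0.0155, 0.2027]
ee_rot: [3.14, -0.063, -0.001]
contact_force: [1.2, -0.1, -1.5]
opening: 0.0348
```

Emit:
{"op": "jog_arm", "data": {
  "commands": [
    [0.11,-0.95,0,0],
    [0.11,-0.95,0,0],
    [0.11,-0.95,0,0],
    [0.11,-0.95,0,0],
    [0.11,-0.95,0,0],
    [0.11,-0.95,0,0],
    [0.11,-0.95,0,0],
    [0.11,-0.95,0,0],
    [0.11,-0.95,0,0],
    [0.1,-0.45,0,0]
  ]
}}

```text
clock: 6.03
eef_pos: [0.4954, 0.2866, 0.2027]
ee_rot: [-3.139, 0.057, 0.002]
contact_force: [-1.1, -0.7, -0.8]
opening: 0.0345
```

Emit:
{"op": "jog_arm", "data": {
  "commands": [
    [0,0,0,0],
    [0,0,0,0]
  ]
}}

```text
clock: 6.2
eef_pos: [0.4959, 0.2829, 0.2023]
ee_rot: [3.141, -0.06, -0.003]
contact_force: [-0.0, -0.6, -1.0]
opening: 0.0345
```

```bash
cat >> h.py <<'E'
def rack(g):
    hsv=cv2.cvtColor(g["im"],cv2.COLOR_RGB2HSV);c=cloud(g);X,Y,Z=[c[...,i] for i in range(3)]
    roi=(X>.3)&(X<.62)&(Y>.2)&(Y<.42)
    p=c[roi&(Z>.09)&(Z<.125)]
    if len(p)>20: r=cv2.minAreaRect(p[:,:2].astype(np.float32));print("walls",np.round(r[0],4),np.round(r[1],3),round(r[2],1))
    for k,m in(("green",(hsv[...,0]>50)&(hsv[...,0]<85)&(hsv[...,1]>100)),("white",(hsv[...,1]<45)&(hsv[...,2]>110))):
        m=(m&roi&(Z<.018)&(Z>.006)).astype(np.uint8);v,u=np.where(m)
        if len(u)>50: w=plane(g,np.c_[u,v],.012);r=cv2.minAreaRect(w[:,:2].astype(np.float32));print(k,np.round(r[0],4),np.round(r[1],3),round(r[2],1),"z",np.median(Z[v,u]).round(4))
E
python3 - <<'E'
from h import *
g=grab("wrist");save(g,"w2.png");print(g["o"]["eef_pos"],g["o"]["ee_rot"],g["o"]["opening"],g["o"]["joint_pos"].round(2))
rack(g)
E
```

```text
[0.49590939 0.28292496 0.20232448] [ 3.14056916e+00 -6.03907169e-02 -2.71216877e-03] 0.0344886696687449 [ 0.18  0.26 -0.87  1.66  0.21  1.32 -2.33]
walls [0.5533 0.3081] [0.128 0.034] 87.7
green [0.4913 0.3109] [0.109 0.068] 87.7 z 0.0124
white [0.4364 0.3128] [0.044 0.124] 12.4 z 0.0124
```

View pics/w2.png

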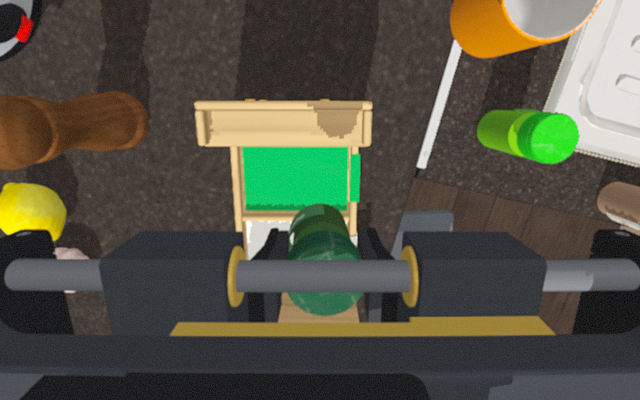

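The wrist view puts the rack's far wall at (285,125), the green bay at (297,180) and the held jar upright at (325,255). The rack centre from the wrist is (0.4514, 0.3122), within 2 mm of the first estimate, so the green bay is at (0.4954, 0.3104). Lower the jar.

Emit:
{"op": "jog_arm", "data": {
  "commands": [
    [-0.05,-0.5,0,0],
    [0,-0.42,0,0],
    [0,0,0.5,0],
    [0,0,0.8,0],
    [0,0,0.8,0],
    [0,0,0.8,0],
    [0,0,0.8,0],
    [0,0,0.7,0],
    [0,0,0.4,0],
    [0,0,0,0]
  ]
}}

```text
clock: 7.08
eef_pos: [0.495, 0.3071, 0.0562]
ee_rot: [3.137, -0.067, -0.007]
contact_force: [-0.7, 0.4, -1.6]
opening: 0.035
```

Emit:
{"op": "jog_arm", "data": {
  "commands": [
    [0,0,0.1,0],
    [0,0,0.06,0],
    [0,0,0.03,0],
    [0,0,0,0],
    [0,0,0,0]
  ]
}}

```text
clock: 7.5
eef_pos: [0.4967, 0.3105, 0.0541]
ee_rot: [-3.141, 0.063, -0.002]
contact_force: [0.0, 0.4, -0.1]
opening: 0.0344
```

Emit:
{"op": "jog_arm", "data": {
  "commands": [
    [0,0,0.06,0],
    [0,0,0.03,0],
    [0,0,0,0],
    [0,0,0,0],
    [0,0,0,0]
  ]
}}

```text
clock: 7.92
eef_pos: [0.4962, 0.3102, 0.0506]
ee_rot: [3.141, -0.063, -0.0]
contact_force: [-0.6, 0.1, -0.6]
opening: 0.0346
```

Run:
```python
from h import *
o=manip.get_obs();print(o["eef_pos"],o["contact_force"])
```

```text
[0.49615825 0.310224   0.05056696] [-0.57582211  0.07465553 -0.59235514]
```

Emit:
{"op": "jog_arm", "data": {
  "commands": [
    [0,0,0.03,0],
    [0,0,0,0],
    [0,0,0,0]
  ]
}}

```text
clock: 8.17
eef_pos: [0.4964, 0.3104, 0.05]
ee_rot: [-3.141, 0.063, -0.001]
contact_force: [-0.9, -1.7, 1.6]
opening: 0.0342
```

Emit:
{"op": "jog_arm", "data": {
  "commands": [
    [0,0,0,0],
    [0,0,0,0],
    [0,0,0,0],
    [0,0,0,0],
    [0,0,0,0],
    [0,0,0,0],
    [0,0,0,0],
    [0,0,0,0]
  ],
  "gripper": 1
}}

```text
clock: 8.83
eef_pos: [0.4961, 0.3103, 0.0497]
ee_rot: [3.141, -0.063, -0.0]
contact_force: [-0.1, 0.3, 1.7]
opening: 0.0796
```

Emit:
{"op": "jog_arm", "data": {
  "commands": [
    [0,0,-0.3,0],
    [0,0,-0.7,0],
    [0,0,-1,0],
    [0,0,-1,0],
    [0,0,-1,0],
    [0,0,-0.9,0],
    [0,0,0,0],
    [0,0,0,0]
  ]
}}

```text
clock: 9.5
eef_pos: [0.4971, 0.3111, 0.1992]
ee_rot: [-3.139, 0.063, -0.006]
contact_force: [-0.6, 0.1, -0.9]
opening: 0.0871
```

Run:
```python
from h import *
g=grab("wrist");print(g["o"]["eef_pos"].round(4),g["o"]["ee_rot"].round(3))
rack(g);blobs(g,(.44,.54,.25,.36),(.05,.095))
g=grab("top");blobs(g,(.44,.54,.25,.36),(.05,.095))
```

```text
[0.4971 0.3111 0.1992] [-3.139  0.063 -0.006]
walls [0.4679 0.3117] [0.129 0.204] 87.7
green [0.4914 0.3108] [0.109 0.068] 87.7 z 0.0124
white [0.423  0.3125] [0.113 0.041] 87.7 z 0.0124
px [321. 191.] 1402 top 0.0831 c [0.4967 0.3113] r 0.0177
```

green_short stands at (0.4967, 0.3113), top at 83 mm, which is correct. Next is white_short at (0.432, −0.149).

Emit:
{"op": "jog_arm", "data": {
  "commands": [
    [-0.1,0.96,0,0],
    [-0.1,0.96,0,0],
    [-0.1,0.96,0,0],
    [-0.1,0.96,0,0],
    [-0.1,0.96,0,0],
    [-0.1,0.96,0,0],
    [-0.1,0.96,0,0],
    [-0.1,0.96,0,0]
  ]
}}

```text
clock: 10.27
eef_pos: [0.4615, 0.0793, 0.1954]
ee_rot: [3.141, -0.064, -0.004]
contact_force: [-0.1, -0.9, -0.8]
opening: 0.0867
```

Emit:
{"op": "jog_arm", "data": {
  "commands": [
    [-0.1,0.96,0,0],
    [-0.1,0.96,0,0],
    [-0.1,0.96,0,0],
    [-0.1,0.96,0,0],
    [-0.1,0.96,0,0],
    [-0.1,0.96,0,0],
    [-0.1,0.96,0,0],
    [-0.1,0.96,0,0],
    [0,0,0,0],
    [0,0,0,0]
  ]
}}

```text
clock: 11.1
eef_pos: [0.4283, -0.1494, 0.1953]
ee_rot: [-3.139, 0.07, 0.004]
contact_force: [-0.3, 0.8, 1.1]
opening: 0.0872
```

Run:
```python
from h import *
g=grab("wrist");print(g["o"]["eef_pos"].round(4),g["o"]["ee_rot"].round(3))
blobs(g,(.38,.48,-.2,-.1),(.04,.095))
```

```text
[ 0.4283 -0.1494  0.1953] [-3.139  0.07   0.004]
px [319. 185.] 1369 top 0.0751 c [ 0.4324 -0.1475] r 0.0178
```

Emit:
{"op": "jog_arm", "data": {
  "commands": [
    [0.1,0,0.5,0],
    [0,0,0.8,0],
    [0,0,0.8,0],
    [0,0,0.8,0],
    [0,0,0.8,0],
    [0,0,0.7,0],
    [0,0,0.45,0],
    [0,0,0.2,0],
    [0,0,0,0],
    [0,0,0,0]
  ]
}}

```text
clock: 11.98
eef_pos: [0.433, -0.1475, 0.0455]
ee_rot: [-3.141, 0.061, 0.0]
contact_force: [0.5, 0.3, 0.4]
opening: 0.0866
```

Emit:
{"op": "jog_arm", "data": {
  "commands": [
    [0,0,0,0],
    [0,0,0,0],
    [0,0,0,0],
    [0,0,0,0],
    [0,0,0,0],
    [0,0,0,0],
    [0,0,0,0],
    [0,0,0,0],
    [0,0,0,0],
    [0,0,0,0]
  ],
  "gripper": 0
}}

```text
clock: 12.82
eef_pos: [0.4326, -0.1483, 0.0452]
ee_rot: [3.141, -0.063, -0.0]
contact_force: [-0.0, 0.5, -0.1]
opening: 0.0336
```

Emit:
{"op": "jog_arm", "data": {
  "commands": [
    [0,0,0,0],
    [0,0,0,0]
  ]
}}

```text
clock: 12.98
eef_pos: [0.4326, -0.1484, 0.0452]
ee_rot: [3.141, -0.063, -0.0]
contact_force: [-0.8, 0.8, -0.1]
opening: 0.0334
```

Emit:
{"op": "jog_arm", "data": {
  "commands": [
    [0,0,-0.3,0],
    [0,0,-0.8,0],
    [0,0,-1,0],
    [0,0,-1,0],
    [0,0,-1,0],
    [0,0,-0.9,0],
    [0,0,-0.4,0]
  ]
}}

```text
clock: 13.57
eef_pos: [0.4344, -0.1488, 0.2115]
ee_rot: [3.138, -0.063, 0.009]
contact_force: [0.7, 0.0, -1.1]
opening: 0.0336
```

Emit:
{"op": "jog_arm", "data": {
  "commands": [
    [0,-0.5,0,0],
    [0,-0.96,0,0],
    [0,-0.96,0,0],
    [0,-0.96,0,0],
    [0,-0.96,0,0],
    [0,-0.96,0,0],
    [0,-0.96,0,0],
    [0,-0.96,0,0],
    [0,-0.96,0,0]
  ]
}}

```text
clock: 14.32
eef_pos: [0.4418, 0.0981, 0.2067]
ee_rot: [3.14, -0.063, -0.001]
contact_force: [1.2, 0.8, -1.7]
opening: 0.0335
```

Emit:
{"op": "jog_arm", "data": {
  "commands": [
    [-0.18,-0.96,0,0],
    [-0.18,-0.96,0,0],
    [-0.18,-0.96,0,0],
    [-0.18,-0.96,0,0],
    [-0.18,-0.96,0,0],
    [-0.18,-0.96,0,0],
    [-0.18,-0.96,0,0],
    [-0.19,-0.48,0,0],
    [0,0,0,0],
    [0,0,0,0]
  ]
}}

```text
clock: 15.15
eef_pos: [0.4068, 0.315, 0.2066]
ee_rot: [3.141, -0.059, -0.003]
contact_force: [0.2, 0.7, -1.1]
opening: 0.0335
```

Run:
```python
from h import *
g=grab("wrist");print(g["o"]["eef_pos"].round(4),g["o"]["ee_rot"].round(3),g["o"]["opening"],g["o"]["joint_pos"].round(2))
rack(g)
```

```text
[0.4068 0.315  0.2066] [ 3.141e+00 -5.900e-02 -3.000e-03] 0.03350549079075168 [ 0.27  0.13 -1.04  1.78  0.12  1.3  -2.41]
walls [0.4516 0.3122] [0.128 0.197] 87.6
green [0.4956 0.3105] [0.11  0.076] 87.3 z 0.0123
white [0.4074 0.3131] [0.113 0.079] 87.8 z 0.0124
```

On target: the white bay measures (0.4074, 0.3131). Lower.

Emit:
{"op": "jog_arm", "data": {
  "commands": [
    [0.02,0.03,0.5,0],
    [0,0,0.8,0],
    [0,0,0.8,0],
    [0,0,0.8,0],
    [0,0,0.8,0],
    [0,0,0.7,0],
    [0,0,0.4,0],
    [0,0,0.1,0],
    [0,0,0,0],
    [0,0,0,0]
  ]
}}

```text
clock: 16.03
eef_pos: [0.4092, 0.3135, 0.0612]
ee_rot: [-3.14, 0.065, -0.002]
contact_force: [0.9, 0.8, -1.5]
opening: 0.0334
```

Emit:
{"op": "jog_arm", "data": {
  "commands": [
    [0,0,0,0],
    [0,0,0,0],
    [0,0,0,0]
  ]
}}

```text
clock: 16.28
eef_pos: [0.409, 0.3138, 0.0611]
ee_rot: [-3.14, 0.064, -0.003]
contact_force: [-0.2, -1.2, -0.5]
opening: 0.0335
```

Emit:
{"op": "jog_arm", "data": {
  "commands": [
    [-0.03,0,0.07,0],
    [0,0,0.04,0],
    [0,0,0.02,0],
    [0,0,0.02,0],
    [0,0,0,0],
    [0,0,0,0],
    [0,0,0,0]
  ]
}}

```text
clock: 16.87
eef_pos: [0.4079, 0.3138, 0.057]
ee_rot: [3.14, -0.063, 0.002]
contact_force: [-2.2, -2.0, 9.7]
opening: 0.0338
```

Emit:
{"op": "jog_arm", "data": {
  "commands": [
    [0,0,-0.02,0],
    [0,0,0,0],
    [0,0,0,0]
  ]
}}

```text
clock: 17.12
eef_pos: [0.4078, 0.3138, 0.0571]
ee_rot: [3.141, -0.063, 0.001]
contact_force: [-0.7, -1.2, 7.9]
opening: 0.0335
```

Emit:
{"op": "jog_arm", "data": {
  "commands": [
    [0,0,0,0],
    [0,0,0,0],
    [0,0,0,0],
    [0,0,0,0],
    [0,0,0,0],
    [0,0,0,0],
    [0,0,0,0],
    [0,0,0,0]
  ],
  "gripper": 1
}}

```text
clock: 17.78
eef_pos: [0.4074, 0.3135, 0.0562]
ee_rot: [3.141, -0.063, -0.0]
contact_force: [-0.8, -0.6, -0.5]
opening: 0.079
```

Emit:
{"op": "jog_arm", "data": {
  "commands": [
    [0,0,-0.3,0],
    [0,0,-0.7,0],
    [0,0,-1,0],
    [0,0,-1,0],
    [0,0,-1,0],
    [0,0,-0.9,0],
    [0,0,0,0],
    [0,0,0,0]
  ]
}}

```text
clock: 18.45
eef_pos: [0.4083, 0.3143, 0.2054]
ee_rot: [-3.14, 0.063, -0.006]
contact_force: [0.3, 0.4, -0.8]
opening: 0.0871
```

Run:
```python
from h import *
for n in("wrist","side"):
    g=grab(n);print(n,g["o"]["eef_pos"].round(4),g["o"]["ee_rot"].round(3))
    rack(g);blobs(g,(.45,.55,.25,.36),(.05,.095));blobs(g,(.36,.45,.25,.36),(.05,.095))
```

```text
wrist [0.4083 0.3143 0.2054] [-3.14   0.063 -0.006]
walls [0.452  0.3125] [0.128 0.2  ] 87.6
green [0.4958 0.3107] [0.109 0.076] 87.7 z 0.0123
white [0.4059 0.3132] [0.113 0.081] 87.7 z 0.0124
px [327.  31.] 1688 top 0.0914 c [0.5369 0.3054] r 0.0548
px [321.  84.] 1570 top 0.0832 c [0.4955 0.3112] r 0.0175
px [322. 191.] 1379 top 0.0871 c [0.4075 0.3146] r 0.0178
px [332. 233.] 2060 top 0.0914 c [0.3658 0.3061] r 0.0539
side [0.4076 0.3136 0.2039] [ 3.141e+00 -6.400e-02  2.000e-03]
walls [0.4503 0.3117] [0.133 0.24 ] 87.6
green [0.4945 0.3055] [0.121 0.074] 88.5 z 0.0119
white [0.4064 0.3084] [0.126 0.077] 87.8 z 0.0121
px [294. 139.] 90 top 0.0886 c [0.535  0.3004] r 0.0562
px [279. 141.] 159 top 0.0832 c [0.4949 0.3055] r 0.0207
px [249. 148.] 186 top 0.0871 c [0.4054 0.3093] r 0.0207
```

Both short jars stand centred: green at (0.4955, 0.311) and white at (0.4075, 0.3146). The tops are at 83 and 87 mm, as they should be. Now the shelf: turn the tool by −90° and go over it.

Emit:
{"op": "jog_arm", "data": {
  "commands": [
    [0,0,0,-1],
    [0,0,0,-1],
    [0,0,0,-1],
    [0,0,0,-1],
    [0,0,0,-1],
    [0,0,0,-1],
    [0,0,0,-1],
    [0,0,0,-1],
    [0,0,0,-1],
    [0,0,0,-1]
  ]
}}

```text
clock: 19.38
eef_pos: [0.4066, 0.313, 0.2019]
ee_rot: [2.971, 1.02, -0.005]
contact_force: [-0.0, -0.5, -0.4]
opening: 0.087
```

Emit:
{"op": "jog_arm", "data": {
  "commands": [
    [0,0,0,-1],
    [0,0,0,-1],
    [0,0,0,-1],
    [0,0,0,-1],
    [0,0,0,-1],
    [0,0,0,-1],
    [0,0,0,-1],
    [0,0,0,-1],
    [0,0,0,-1],
    [0,0,0,-1]
  ]
}}

```text
clock: 20.22
eef_pos: [0.4066, 0.313, 0.2019]
ee_rot: [-2.442, -1.975, 0.004]
contact_force: [-0.4, -0.6, -0.6]
opening: 0.0874
```

Emit:
{"op": "jog_arm", "data": {
  "commands": [
    [0,0,0,-1],
    [0,0,0,-1],
    [0,0,0,-0.47],
    [0,0,0,0],
    [0,0,0,0]
  ]
}}

```text
clock: 20.63
eef_pos: [0.4068, 0.3131, 0.2023]
ee_rot: [-2.268, -2.172, 0.003]
contact_force: [-0.3, 0.8, 0.2]
opening: 0.0873
```

Emit:
{"op": "jog_arm", "data": {
  "commands": [
    [-0.95,0.12,0,0],
    [-0.95,0.12,0,0],
    [-0.95,0.12,0,0],
    [-0.95,0.12,0,0],
    [-0.95,0.12,0,0],
    [-0.95,0.12,0,0],
    [-0.95,0.12,0,0],
    [-0.95,0.12,0,0],
    [-0.95,0.12,0,0]
  ]
}}

```text
clock: 21.38
eef_pos: [0.4285, 0.0544, 0.2031]
ee_rot: [2.269, 2.172, -0.001]
contact_force: [0.7, 0.3, -0.2]
opening: 0.0869
```

Emit:
{"op": "jog_arm", "data": {
  "commands": [
    [-0.95,0.12,0,0],
    [-0.95,0.12,0,0],
    [-0.95,0.12,0,0],
    [-0.95,0.12,0,0],
    [-0.95,0.12,0,0],
    [-0.95,0.12,0,0],
    [-0.95,0.12,0,0],
    [-0.95,0.12,0,0]
  ]
}}

```text
clock: 22.05
eef_pos: [0.4476, -0.1744, 0.2028]
ee_rot: [-2.269, -2.172, 0.001]
contact_force: [1.5, -0.3, 0.8]
opening: 0.0867
```

Emit:
{"op": "jog_arm", "data": {
  "commands": [
    [0.04,0.9,0,0],
    [0.04,0.9,0,0],
    [0.04,0.9,0,0],
    [0.04,0.9,0,0],
    [0.04,0.9,0,0],
    [0.04,0.9,0,0],
    [0.04,0.9,0,0],
    [0,0,0,0],
    [0,0,0,0]
  ]
}}

```text
clock: 22.8
eef_pos: [0.6374, -0.1717, 0.2015]
ee_rot: [-2.265, -2.172, 0.0]
contact_force: [-1.2, -0.1, 0.3]
opening: 0.0871
```

```bash
cat >> h.py <<'E'
def shelf(g,box,zb):
    c=cloud(g);X,Y,Z=[c[...,i] for i in range(3)];hsv=cv2.cvtColor(g["im"],cv2.COLOR_RGB2HSV)
    roi=(X>box[0])&(X<box[1])&(Y>box[2])&(Y<box[3])
    p=c[roi&(Z>zb+.042)&(Z<zb+.06)]
    if len(p)>10: r=cv2.minAreaRect(p[:,:2].astype(np.float32));print("bar",np.round(r[0],4),np.round(r[1],3),round(r[2],1),"ztop",np.median(p[:,2]).round(4),len(p))
    m=cv2.morphologyEx((roi&(hsv[...,1]>70)&(abs(Z-zb-.008)<.007)).astype(np.uint8),cv2.MORPH_OPEN,np.ones((3,3)));v,u=np.where(m)
    if len(u)>50: w=plane(g,np.c_[u,v],np.median(Z[v,u]));r=cv2.minAreaRect(w[:,:2].astype(np.float32));print("board",np.round(r[0],4),np.round(r[1],3),round(r[2],1),"z",np.median(Z[v,u]).round(4))
E
python3 - <<'E'
from h import *
g=grab("wrist");save(g,"w3.png");print(g["o"]["eef_pos"].round(4),g["o"]["ee_rot"].round(3),g["o"]["joint_pos"].round(2))
shelf(g,(.5,.78,-.26,-.08),-.001)
E
```

```text
[ 0.6374 -0.1717  0.2015] [-2.265 -2.172  0.   ] [ 0.76  0.45 -0.73  1.43  0.3   1.38 -0.02]
bar [ 0.6412 -0.1729] [0.071 0.011] 88.0 ztop 0.0529 962
board [ 0.6415 -0.1731] [0.096 0.209] 87.6 z 0.0075
```

View pics/w3.png

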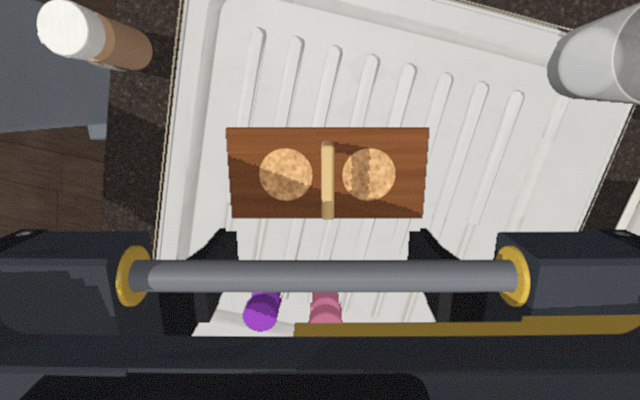

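The wrist view shows the shelf at (327,172) with its bar at (327,180), at (0.6413, −0.173) and bar top at 53 mm. Pink and purple are clear of the fingers. Descend and pinch the bar.

Emit:
{"op": "jog_arm", "data": {
  "commands": [
    [-0.04,0.13,0.6,0],
    [0,0,0.8,0],
    [0,0,0.8,0],
    [0,0,0.8,0],
    [0,0,0.8,0],
    [0,0,0.8,0],
    [0,0,0.6,0],
    [0,0,0.4,0],
    [0,0,0.15,0],
    [0,0,0,0]
  ]
}}

```text
clock: 23.68
eef_pos: [0.6399, -0.1745, 0.0303]
ee_rot: [-2.268, -2.172, 0.002]
contact_force: [0.2, -0.3, 0.5]
opening: 0.0865
```

Emit:
{"op": "jog_arm", "data": {
  "commands": [
    [0,0,0,0],
    [0,0,0,0],
    [0,0,0,0],
    [0,0,0,0],
    [0,0,0,0],
    [0,0,0,0],
    [0,0,0,0],
    [0,0,0,0],
    [0,0,0,0],
    [0,0,0,0]
  ],
  "gripper": 0
}}

```text
clock: 24.52
eef_pos: [0.641, -0.1741, 0.0308]
ee_rot: [-2.268, -2.174, 0.0]
contact_force: [0.1, 0.3, -0.0]
opening: 0.0284
```

Emit:
{"op": "jog_arm", "data": {
  "commands": [
    [0,0,0,0],
    [0,0,0,0],
    [0,0,0,0],
    [0,0,0,0],
    [0,0,0,0]
  ]
}}

```text
clock: 24.93
eef_pos: [0.6412, -0.1741, 0.0308]
ee_rot: [2.268, 2.174, 0.0]
contact_force: [0.3, -0.2, -0.8]
opening: 0.0117
```

Emit:
{"op": "jog_arm", "data": {
  "commands": [
    [0,0,-0.2,0],
    [0,0,-0.5,0],
    [0,0,-0.8,0],
    [0,0,-0.9,0],
    [0,0,-0.9,0],
    [0,0,-0.9,0],
    [0,0,-0.9,0],
    [0,0,-0.6,0],
    [0,0,-0.3,0]
  ]
}}

```text
clock: 25.68
eef_pos: [0.6424, -0.1739, 0.2155]
ee_rot: [2.264, 2.171, 0.004]
contact_force: [0.9, 0.5, -2.3]
opening: 0.0116
```

Emit:
{"op": "jog_arm", "data": {
  "commands": [
    [-0.02,-0.4,0,0],
    [-0.04,-0.8,0,0],
    [-0.04,-0.9,0,0],
    [-0.04,-0.9,0,0],
    [-0.04,-0.9,0,0],
    [-0.04,-0.9,0,0],
    [-0.03,-0.8,0,0],
    [-0.01,-0.56,0,0],
    [0,0,0,0]
  ]
}}

```text
clock: 26.43
eef_pos: [0.4522, -0.1744, 0.2105]
ee_rot: [-2.27, -2.17, 0.007]
contact_force: [-0.5, -0.2, -3.2]
opening: 0.0114
```

Emit:
{"op": "jog_arm", "data": {
  "commands": [
    [0.4,-0.04,0,0],
    [0.8,-0.05,0,0],
    [0.9,-0.05,0,0],
    [0.9,-0.05,0,0],
    [0.9,-0.05,0,0],
    [0.9,-0.05,0,0],
    [0.9,-0.05,0,0],
    [0.9,-0.05,0,0],
    [0.9,-0.05,0,0],
    [0.9,-0.05,0,0]
  ]
}}

```text
clock: 27.27
eef_pos: [0.4519, 0.0817, 0.211]
ee_rot: [-2.265, -2.176, -0.001]
contact_force: [1.0, 0.6, -3.0]
opening: 0.0117
```

Emit:
{"op": "jog_arm", "data": {
  "commands": [
    [0.9,-0.05,0,0],
    [0.9,-0.05,0,0],
    [0.9,-0.05,0,0],
    [0.9,-0.05,0,0],
    [0.9,-0.05,0,0],
    [0.9,-0.05,0,0],
    [0.8,-0.05,0,0],
    [0.4,-0.02,0,0],
    [0,0,0,0],
    [0,0,0,0]
  ]
}}

```text
clock: 28.1
eef_pos: [0.4483, 0.2786, 0.2109]
ee_rot: [-2.263, -2.177, -0.0]
contact_force: [-0.5, -0.6, -2.8]
opening: 0.0115
```

Run:
```python
from h import *
g=grab("wrist");save(g,"w4.png");o=g["o"];print(o["eef_pos"].round(4),o["ee_rot"].round(3),o["opening"],o["joint_pos"].round(2))
zb=o["eef_pos"][2]-.0313
shelf(g,(.3,.62,.15,.45),zb)
for n in("top","side"): g=grab(n);print(n);shelf(g,(.3,.62,.15,.45),zb)
```

```text
[0.4483 0.2786 0.2109] [-2.263 -2.177 -0.   ] 0.011487270778165639 [ 0.49  0.23 -1.23  1.74  0.22  1.33 -0.82]
bar [0.4469 0.2819] [0.068 0.031] 73.4 ztop 0.2329 3544
board [0.4489 0.2952] [0.069 0.21 ] 87.8 z 0.1874
top
board [0.4519 0.2811] [0.097 0.211] 87.0 z 0.1864
side
bar [0.4454 0.2749] [0.03  0.069] 9.6 ztop 0.2329 142
board [0.4477 0.273 ] [0.108 0.213] 87.3 z 0.1875
```

View pics/w4.png

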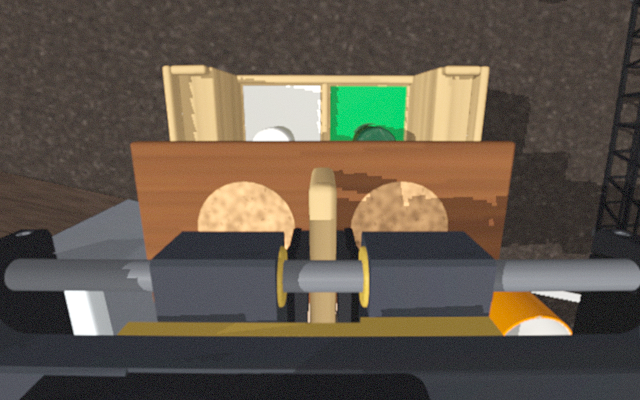

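The wrist view shows the shelf held level and parallel, its long edge (135–515, 143) parallel to the rack, which lies ahead at (325,75). The shelf still has 33 mm to go in y. Move over and lower.

Emit:
{"op": "jog_arm", "data": {
  "commands": [
    [0.4,0.02,0,0],
    [0.45,0.02,0,0],
    [0.24,0,0,0],
    [0,0,0,0],
    [0,0,0,0],
    [0,0,0,0]
  ]
}}

```text
clock: 28.75
eef_pos: [0.4522, 0.3082, 0.2107]
ee_rot: [2.268, 2.172, -0.001]
contact_force: [0.2, -0.6, -2.8]
opening: 0.0117
```

Emit:
{"op": "jog_arm", "data": {
  "commands": [
    [0,0,0.4,0],
    [0,0,0.5,0],
    [0,0,0.5,0],
    [0,0,0.4,0],
    [0,0,0.2,0],
    [0,0,0,0],
    [0,0,0,0],
    [0,0,0,0]
  ]
}}

```text
clock: 29.42
eef_pos: [0.4524, 0.3096, 0.1515]
ee_rot: [2.268, 2.174, 0.002]
contact_force: [-0.5, -0.5, -2.1]
opening: 0.0116
```

Run:
```python
from h import *
g=grab("wrist");save(g,"w5.png");o=g["o"];print(o["eef_pos"].round(4),o["ee_rot"].round(3),o["opening"],o["joint_pos"].round(2),o["contact_force"])
zb=o["eef_pos"][2]-.0313
shelf(g,(.3,.62,.15,.45),zb)
g=grab("side");shelf(g,(.3,.62,.15,.45),zb);save(g,"s5.png",(180,80,360,220),4)
```

```text
[0.4524 0.3096 0.1515] [2.268e+00 2.174e+00 2.000e-03] 0.011638327463827832 [ 0.34  0.35 -1.16  1.77  0.34  1.24 -0.96] [-0.52994837 -0.45347483 -2.07587398]
bar [0.4541 0.3134] [0.031 0.067] 10.9 ztop 0.1735 3544
board [0.4532 0.3262] [0.069 0.21 ] 87.6 z 0.1281
bar [0.4495 0.3087] [0.03  0.071] 10.8 ztop 0.1734 127
board [0.4507 0.3066] [0.107 0.213] 87.3 z 0.1281
```

View pics/w5.png

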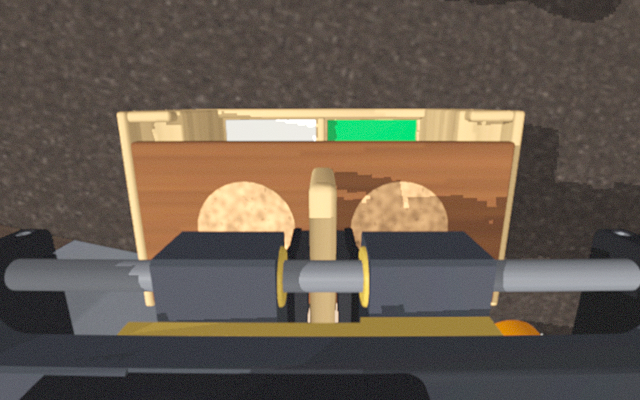

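The wrist view shows the board (135–515, 143) framed centrally between the rack's end upstands at columns 122 and 520. Its centre is within 2 mm of the rack's. Lower onto the ledges.

Emit:
{"op": "jog_arm", "data": {
  "commands": [
    [0.05,-0.03,0.1,0],
    [0,0,0.2,0],
    [0,0,0.15,0],
    [0,0,0.1,0],
    [0,0,0.05,0],
    [0,0,0,0],
    [0,0,0,0],
    [0,0,0,0]
  ]
}}

```text
clock: 30.18
eef_pos: [0.4513, 0.3109, 0.1329]
ee_rot: [-2.268, -2.174, -0.0]
contact_force: [-0.1, 0.2, -2.9]
opening: 0.0119
```

Emit:
{"op": "jog_arm", "data": {
  "commands": [
    [0,0,0.03,0],
    [0,0,0.03,0],
    [0,0,0,0],
    [0,0,0,0]
  ]
}}

```text
clock: 30.52
eef_pos: [0.4514, 0.3109, 0.132]
ee_rot: [2.268, 2.173, 0.0]
contact_force: [-1.6, -2.4, 6.1]
opening: 0.0117
```

Emit:
{"op": "jog_arm", "data": {
  "commands": [
    [0,0,0,0],
    [0,0,0,0],
    [0,0,0,0],
    [0,0,0,0],
    [0,0,0,0],
    [0,0,0,0],
    [0,0,0,0],
    [0,0,0,0]
  ],
  "gripper": 0.6
}}

```text
clock: 31.18
eef_pos: [0.4512, 0.3108, 0.131]
ee_rot: [-2.268, -2.174, 0.0]
contact_force: [-0.4, 0.4, 0.2]
opening: 0.0504
```

Emit:
{"op": "jog_arm", "data": {
  "commands": [
    [0,0,-0.3,0],
    [0,0,-0.7,0],
    [0,0,-1,0],
    [0,0,-0.9,0],
    [0,0,-0.5,0],
    [0,0,0,0],
    [0,0,0,0]
  ]
}}

```text
clock: 31.77
eef_pos: [0.4516, 0.3111, 0.2341]
ee_rot: [2.267, 2.173, 0.003]
contact_force: [-0.3, -0.1, -0.4]
opening: 0.0521
```

Run:
```python
from h import *
g=grab("wrist");save(g,"w6.png");o=g["o"];print(o["eef_pos"].round(4),o["ee_rot"].round(3),o["opening"],o["joint_pos"].round(2))
shelf(g,(.3,.62,.15,.45),.1)
g=grab("side");shelf(g,(.3,.62,.15,.45),.1)
g=grab("top");blobs(g,(.4,.6,-.1,.14),(.05,.12))
```

```text
[0.4516 0.3111 0.2341] [2.267 2.173 0.003] 0.05208858524719034 [ 0.39  0.28 -1.21  1.66  0.27  1.39 -0.9 ]
bar [0.4514 0.3122] [0.071 0.012] 87.4 ztop 0.1541 1502
board [0.4514 0.312 ] [0.128 0.239] 87.5 z 0.1087
bar [0.45   0.3097] [0.069 0.012] 87.9 ztop 0.1538 93
board [0.4505 0.311 ] [0.14 0.24] 87.6 z 0.1085
px [312. 207.] 185 top 0.1022 c [0.5358 0.1014] r 0.0199
px [363. 230.] 192 top 0.1047 c [ 0.4558 -0.0372] r 0.0201
```

View pics/w6.png

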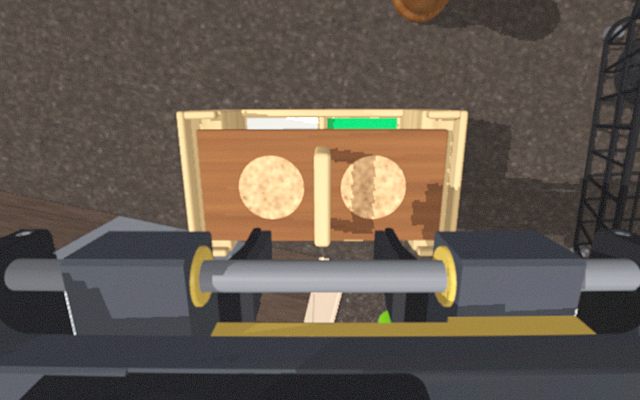

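The wrist view shows the shelf seated inside the stops: board at (322,185), bar at (322,195). It measures (0.4514, 0.3122), top 108.6 mm, turned 87.5°, so it is fitted. Next is green_tall, the bright green cap, which is the only one of that size. Turn back and go.

Emit:
{"op": "jog_arm", "data": {
  "commands": [
    [0,0,0,1],
    [0,0,0,1],
    [0,0,0,1],
    [0,0,0,1],
    [0,0,0,1],
    [0,0,0,1],
    [0,0,0,1],
    [0,0,0,1],
    [0,0,0,1],
    [0,0,0,1]
  ],
  "gripper": 1
}}

```text
clock: 32.75
eef_pos: [0.4506, 0.3103, 0.2317]
ee_rot: [2.877, 1.262, -0.004]
contact_force: [1.1, 0.4, 0.2]
opening: 0.0867
```

Emit:
{"op": "jog_arm", "data": {
  "commands": [
    [0,0,0,1],
    [0,0,0,1],
    [0,0,0,1],
    [0,0,0,1],
    [0,0,0,1],
    [0,0,0,1],
    [0,0,0,1],
    [0,0,0,1],
    [0,0,0,1],
    [0,0,0,1]
  ]
}}

```text
clock: 33.58
eef_pos: [0.4506, 0.3103, 0.2317]
ee_rot: [3.134, 0.202, -0.004]
contact_force: [0.7, -0.5, 0.0]
opening: 0.0868
```

Emit:
{"op": "jog_arm", "data": {
  "commands": [
    [0,0,0,1],
    [0,0,0,1],
    [0,0,0,0.47],
    [0,0,0,0]
  ]
}}

```text
clock: 33.92
eef_pos: [0.4506, 0.3103, 0.2318]
ee_rot: [3.14, -0.064, -0.003]
contact_force: [0.6, -0.4, 0.1]
opening: 0.0868
```

Emit:
{"op": "jog_arm", "data": {
  "commands": [
    [0,0.87,0,0],
    [0,0.87,0,0],
    [0,0.87,0,0],
    [0,0.87,0,0],
    [0,0.87,0,0],
    [0,0.87,0.3,0],
    [0.3,0.87,0.3,0],
    [0.8,0.86,0.3,0]
  ]
}}

```text
clock: 34.58
eef_pos: [0.4738, 0.1001, 0.2055]
ee_rot: [3.138, -0.059, -0.001]
contact_force: [0.7, 1.5, -0.1]
opening: 0.0869
```

Emit:
{"op": "jog_arm", "data": {
  "commands": [
    [0.8,0,0.2,0],
    [0.8,0,0,0],
    [0.3,0,0,0],
    [0,0,0,0],
    [0,0,0,0]
  ]
}}

```text
clock: 35.0
eef_pos: [0.5318, 0.0996, 0.1994]
ee_rot: [-3.14, 0.061, 0.004]
contact_force: [-0.4, -0.7, -1.1]
opening: 0.0869
```

Run:
```python
from h import *
g=grab("wrist");save(g,"w7.png");o=g["o"];print(o["eef_pos"].round(4),o["ee_rot"].round(3),o["opening"],o["joint_pos"].round(2))
blobs(g,(.47,.6,.04,.16),(.05,.12))
```

```text
[0.5318 0.0996 0.1994] [-3.14   0.061  0.004] 0.08686540918116258 [ 0.48  0.17 -0.78  1.73  0.12  1.29 -1.94]
px [321. 188.] 2240 top 0.1009 c [0.5359 0.0989] r 0.0206
```

View pics/w7.png

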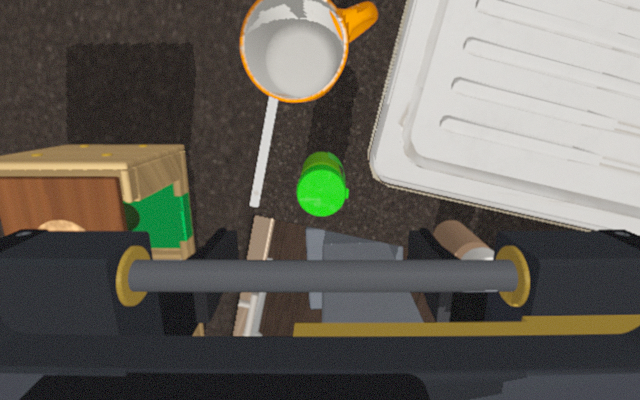

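The wrist view shows the bright green cap at (322,190) between the jaws, at (0.5359, 0.0989), top 101 mm, with the mug at (295,45) clear beyond. Descend and grip.

Emit:
{"op": "jog_arm", "data": {
  "commands": [
    [0.14,0.02,0.5,0],
    [0,0,0.8,0],
    [0,0,0.8,0],
    [0,0,0.8,0],
    [0,0,0.8,0],
    [0,0,0.7,0],
    [0,0,0.5,0],
    [0,0,0.2,0],
    [0,0,0,0],
    [0,0,0,0]
  ]
}}

```text
clock: 35.88
eef_pos: [0.5368, 0.0984, 0.0479]
ee_rot: [3.141, -0.062, 0.001]
contact_force: [-0.0, 0.8, 0.9]
opening: 0.0871
```

Emit:
{"op": "jog_arm", "data": {
  "commands": [
    [0,0,0,0],
    [0,0,0,0],
    [0,0,0,0],
    [0,0,0,0],
    [0,0,0,0],
    [0,0,0,0],
    [0,0,0,0],
    [0,0,0,0],
    [0,0,0,0],
    [0,0,0,0]
  ],
  "gripper": 0
}}

```text
clock: 36.72
eef_pos: [0.5369, 0.0982, 0.047]
ee_rot: [-3.141, 0.063, -0.0]
contact_force: [-0.3, 0.8, 0.5]
opening: 0.0434
```

Emit:
{"op": "jog_arm", "data": {
  "commands": [
    [0,0,0,0],
    [0,0,0,0]
  ]
}}

```text
clock: 36.88
eef_pos: [0.5369, 0.0982, 0.0471]
ee_rot: [-3.141, 0.063, -0.0]
contact_force: [0.0, 0.3, 1.1]
opening: 0.0427
```

Emit:
{"op": "jog_arm", "data": {
  "commands": [
    [0,0,-0.3,0],
    [0,0,-0.8,0],
    [0,0,-1,0],
    [0,0,-1,0],
    [0,0,-1,0],
    [0,0,-1,0],
    [0,0,-0.7,0],
    [0,0,-0.3,0],
    [0,0,0,0]
  ]
}}

```text
clock: 37.63
eef_pos: [0.538, 0.0983, 0.2324]
ee_rot: [3.141, -0.064, 0.006]
contact_force: [-0.1, -0.6, -0.7]
opening: 0.0433
```

Emit:
{"op": "jog_arm", "data": {
  "commands": [
    [-0.4,-0.3,0,0],
    [-0.5,-0.7,0,0],
    [-0.5,-0.9,0,0],
    [-0.23,-0.9,0,0],
    [0,-0.9,0,0],
    [0,-0.9,0,0],
    [0,-0.9,0,0],
    [0,-0.8,0,0],
    [0,-0.5,0,0],
    [0,-0.23,0,0]
  ]
}}

```text
clock: 38.47
eef_pos: [0.4935, 0.3136, 0.2278]
ee_rot: [-3.141, 0.056, 0.007]
contact_force: [-1.0, -0.1, -1.3]
opening: 0.0431
```

Emit:
{"op": "jog_arm", "data": {
  "commands": [
    [0,0,0,0],
    [0,0,0,0],
    [0,0,0,0]
  ]
}}

```text
clock: 38.72
eef_pos: [0.4965, 0.309, 0.2292]
ee_rot: [3.139, -0.066, -0.001]
contact_force: [0.4, -0.5, -1.2]
opening: 0.0429
```

Run:
```python
from h import *
g=grab("wrist");save(g,"w8.png");o=g["o"];print(o["eef_pos"].round(4),o["ee_rot"].round(3),o["opening"],o["joint_pos"].round(2))
g=grab("side");blobs(g,(.43,.56,.25,.37),(.20,.30))
```

```text
[0.4965 0.309  0.2292] [ 3.139e+00 -6.600e-02 -1.000e-03] 0.0428951506931495 [ 0.16  0.29 -0.91  1.58  0.24  1.38 -2.39]
px [275.  99.] 277 top 0.2532 c [0.4916 0.2826] r 0.0176
```

View pics/w8.png

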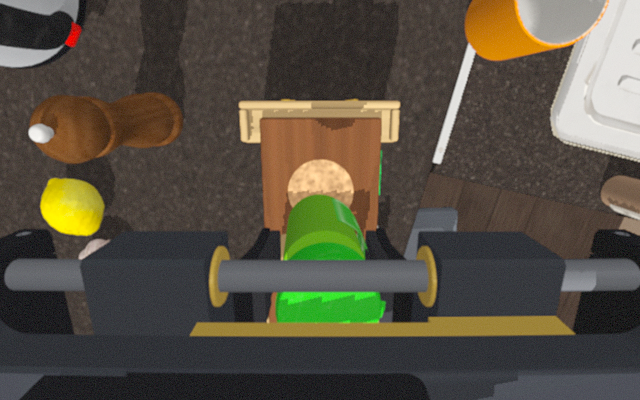

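The wrist view shows the green jar (325,240) upright in the fingers above the cork pad (320,185). Lower it gently.

Emit:
{"op": "jog_arm", "data": {
  "commands": [
    [0,-0.06,0.3,0],
    [0,0,0.5,0],
    [0,0,0.5,0],
    [0,0,0.5,0],
    [0,0,0.35,0],
    [0,0,0.15,0],
    [0,0,0,0],
    [0,0,0,0],
    [0,0,0,0]
  ]
}}

```text
clock: 39.57
eef_pos: [0.4971, 0.3129, 0.1619]
ee_rot: [-3.14, 0.063, -0.002]
contact_force: [0.4, 0.7, -1.2]
opening: 0.0429
```

Emit:
{"op": "jog_arm", "data": {
  "commands": [
    [0,0,0.03,0],
    [0,0,0.02,0],
    [0,0,0,0],
    [0,0,0,0],
    [0,0,0,0]
  ]
}}

```text
clock: 39.98
eef_pos: [0.4966, 0.3125, 0.1596]
ee_rot: [3.141, -0.063, 0.0]
contact_force: [-0.0, 0.5, -1.2]
opening: 0.0433
```

Emit:
{"op": "jog_arm", "data": {
  "commands": [
    [0,0.04,0.04,0],
    [0,0,0.03,0],
    [0,0,0.03,0],
    [0,0,0,0],
    [0,0,0,0],
    [0,0,0,0]
  ]
}}

```text
clock: 40.48
eef_pos: [0.4965, 0.3114, 0.1565]
ee_rot: [3.141, -0.063, -0.0]
contact_force: [-0.4, 0.6, -1.0]
opening: 0.0429
```

Emit:
{"op": "jog_arm", "data": {
  "commands": [
    [0,0,0.03,0],
    [0,0,0.02,0],
    [0,0,0,0],
    [0,0,0,0],
    [0,0,0,0]
  ]
}}

```text
clock: 40.9
eef_pos: [0.4966, 0.3114, 0.1551]
ee_rot: [-3.141, 0.063, -0.0]
contact_force: [-0.4, 0.3, -0.2]
opening: 0.0431
```

Emit:
{"op": "jog_arm", "data": {
  "commands": [
    [0,0,0.02,0],
    [0,0,0,0],
    [0,0,0,0],
    [0,0,0,0]
  ]
}}

```text
clock: 41.23
eef_pos: [0.4968, 0.3115, 0.155]
ee_rot: [-3.141, 0.063, -0.001]
contact_force: [-1.2, 0.0, 4.4]
opening: 0.0432
```

Emit:
{"op": "jog_arm", "data": {
  "commands": [
    [0,0,0,0],
    [0,0,0,0],
    [0,0,0,0],
    [0,0,0,0],
    [0,0,0,0],
    [0,0,0,0],
    [0,0,0,0],
    [0,0,0,0]
  ],
  "gripper": 1
}}

```text
clock: 41.9
eef_pos: [0.4965, 0.3113, 0.1543]
ee_rot: [3.141, -0.063, -0.0]
contact_force: [-0.6, 0.5, 0.1]
opening: 0.0844
```

Emit:
{"op": "jog_arm", "data": {
  "commands": [
    [0,0,-0.3,0],
    [0,0,-0.7,0],
    [0,0,-1,0],
    [0,0,-1,0],
    [0,0,-0.7,0],
    [0,0,0,0],
    [0,0,0,0]
  ]
}}

```text
clock: 42.48
eef_pos: [0.4971, 0.312, 0.2673]
ee_rot: [-3.14, 0.063, -0.005]
contact_force: [0.2, -0.5, -0.5]
opening: 0.087
```

Run:
```python
from h import *
g=grab("wrist");o=g["o"];print(o["eef_pos"].round(4),o["ee_rot"].round(3),o["opening"])
blobs(g,(.46,.54,.26,.36),(.16,.23))
g=grab("side");blobs(g,(.46,.54,.26,.36),(.16,.23));shelf(g,(.3,.62,.15,.45),.1)
```

```text
[0.4971 0.312  0.2673] [-3.14   0.063 -0.005] 0.08701633745483046
px [321. 209.] 3074 top 0.2088 c [0.496  0.3116] r 0.0206
px [275. 109.] 339 top 0.2091 c [0.4937 0.3079] r 0.0234
bar [0.4786 0.3077] [0.07  0.069] 88.0 ztop 0.1534 170
board [0.4506 0.3106] [0.14 0.24] 87.3 z 0.1085
```

green_tall stands at (0.496, 0.3116), top 209 mm, which is correct. Last is white_tall at about (0.456, −0.042).

Emit:
{"op": "jog_arm", "data": {
  "commands": [
    [0,0.9,0,0],
    [-0.1,0.95,0,0],
    [-0.1,0.95,0,0],
    [-0.1,0.95,0,0],
    [-0.1,0.95,0,0],
    [-0.1,0.95,0,0],
    [-0.1,0.95,0,0],
    [-0.1,0.95,0,0],
    [-0.1,0.95,0,0]
  ]
}}

```text
clock: 43.33
eef_pos: [0.461, 0.0558, 0.2642]
ee_rot: [3.141, -0.064, -0.003]
contact_force: [-0.0, -0.2, -0.4]
opening: 0.0874
```

Emit:
{"op": "jog_arm", "data": {
  "commands": [
    [-0.1,0.95,0.5,0],
    [0,0.95,0.6,0],
    [0,0.95,0.6,0],
    [0,0.48,0.5,0],
    [0,0,0,0],
    [0,0,0,0]
  ]
}}

```text
clock: 43.83
eef_pos: [0.4539, -0.0424, 0.1979]
ee_rot: [-3.139, 0.066, 0.006]
contact_force: [0.8, 1.1, 1.7]
opening: 0.0869
```

Run:
```python
from h import *
g=grab("wrist");o=g["o"];print(o["eef_pos"].round(4),o["ee_rot"].round(3),o["opening"])
blobs(g,(.4,.52,-.1,.03),(.05,.12))
```

```text
[ 0.4539 -0.0424  0.1979] [-3.139  0.066  0.006] 0.0868558871807202
px [318. 190.] 2197 top 0.1029 c [ 0.4563 -0.0393] r 0.0204
```

Emit:
{"op": "jog_arm", "data": {
  "commands": [
    [0.05,-0.06,0.5,0],
    [0,0,0.8,0],
    [0,0,0.8,0],
    [0,0,0.8,0],
    [0,0,0.8,0],
    [0,0,0.7,0],
    [0,0,0.4,0],
    [0,0,0.2,0],
    [0,0,0,0],
    [0,0,0,0]
  ]
}}

```text
clock: 44.72
eef_pos: [0.4577, -0.0395, 0.0503]
ee_rot: [-3.141, 0.061, -0.002]
contact_force: [0.0, 0.8, 0.9]
opening: 0.0867
```

Emit:
{"op": "jog_arm", "data": {
  "commands": [
    [0,0,0,0],
    [0,0,0,0],
    [0,0,0,0],
    [0,0,0,0],
    [0,0,0,0],
    [0,0,0,0],
    [0,0,0,0],
    [0,0,0,0],
    [0,0,0,0],
    [0,0,0,0]
  ],
  "gripper": 0
}}

```text
clock: 45.55
eef_pos: [0.4568, -0.0405, 0.0494]
ee_rot: [3.141, -0.063, -0.0]
contact_force: [0.0, -0.1, 0.4]
opening: 0.0417
```

Emit:
{"op": "jog_arm", "data": {
  "commands": [
    [0,0,0,0],
    [0,0,0,0]
  ]
}}

```text
clock: 45.72
eef_pos: [0.4568, -0.0405, 0.0494]
ee_rot: [3.141, -0.063, -0.0]
contact_force: [0.3, 0.5, 1.2]
opening: 0.0416
```

Emit:
{"op": "jog_arm", "data": {
  "commands": [
    [0,0,-0.3,0],
    [0,0,-0.8,0],
    [0,0,-1,0],
    [0,0,-1,0],
    [0,0,-1,0],
    [0,0,-1,0],
    [0,0,-0.8,0],
    [0,0,-0.3,0],
    [0,0,0,0]
  ]
}}

```text
clock: 46.47
eef_pos: [0.4581, -0.0405, 0.2378]
ee_rot: [3.14, -0.063, 0.007]
contact_force: [-0.1, 0.2, -0.5]
opening: 0.0414
```

Emit:
{"op": "jog_arm", "data": {
  "commands": [
    [0,-0.4,0,0],
    [0,-0.8,0,0],
    [0,-0.9,0,0],
    [-0.1,-0.9,0,0],
    [-0.2,-0.9,0,0],
    [-0.3,-0.9,0,0],
    [-0.3,-0.9,0,0],
    [-0.3,-0.9,0,0],
    [-0.3,-0.9,0,0],
    [-0.3,-0.9,0,0]
  ]
}}

```text
clock: 47.3
eef_pos: [0.4106, 0.2152, 0.2332]
ee_rot: [3.14, -0.062, -0.006]
contact_force: [1.1, -0.7, -1.3]
opening: 0.0418
```

Emit:
{"op": "jog_arm", "data": {
  "commands": [
    [-0.2,-0.9,0,0],
    [-0.11,-0.9,0,0],
    [0,-0.9,0,0],
    [0,-0.64,0,0],
    [0,0,0,0],
    [0,0,0,0],
    [0,0,0,0]
  ]
}}

```text
clock: 47.88
eef_pos: [0.4067, 0.3133, 0.2338]
ee_rot: [3.139, -0.063, -0.005]
contact_force: [0.5, -0.5, -1.2]
opening: 0.0415
```

Run:
```python
from h import *
g=grab("wrist");save(g,"w9.png");o=g["o"];print(o["eef_pos"].round(4),o["ee_rot"].round(3),o["opening"],o["joint_pos"].round(2))
```

```text
[0.4067 0.3133 0.2338] [ 3.139 -0.063 -0.005] 0.0415488968198859 [ 0.32  0.11 -1.08  1.74  0.1   1.36 -2.39]
```

View pics/w9.png

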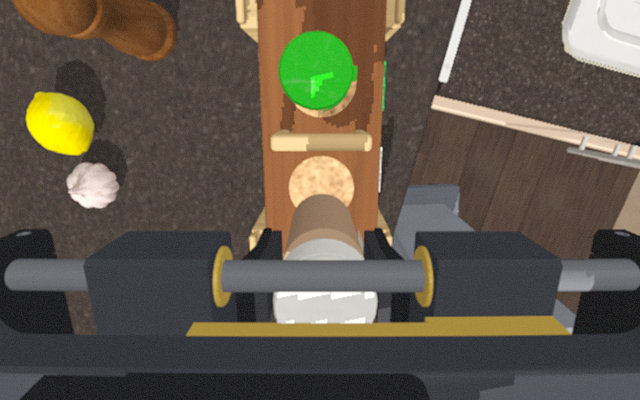

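The wrist view shows green_tall on its pad (317,70) and the white jar (325,240) upright over its own pad (321,185). Lower it.

Emit:
{"op": "jog_arm", "data": {
  "commands": [
    [0.02,-0.03,0.3,0],
    [0,0,0.5,0],
    [0,0,0.5,0],
    [0,0,0.5,0],
    [0,0,0.4,0],
    [0,0,0.2,0],
    [0,0,0,0],
    [0,0,0,0],
    [0,0,0,0],
    [0,0,0,0]
  ]
}}

```text
clock: 48.77
eef_pos: [0.4089, 0.3153, 0.1642]
ee_rot: [-3.14, 0.063, -0.002]
contact_force: [-0.8, 0.1, -1.4]
opening: 0.0415
```

Emit:
{"op": "jog_arm", "data": {
  "commands": [
    [0,0,0.03,0],
    [0,0,0.03,0],
    [0,0,0,0],
    [0,0,0,0],
    [0,0,0,0]
  ]
}}

```text
clock: 49.18
eef_pos: [0.4084, 0.3149, 0.1617]
ee_rot: [3.141, -0.063, 0.0]
contact_force: [0.1, 0.2, -0.8]
opening: 0.0412
```

Emit:
{"op": "jog_arm", "data": {
  "commands": [
    [0,0.03,0.04,0],
    [0,0,0.04,0],
    [0,0,0.03,0],
    [0,0,0.02,0],
    [0,0,0,0],
    [0,0,0,0],
    [0,0,0,0]
  ]
}}

```text
clock: 49.77
eef_pos: [0.4083, 0.314, 0.1577]
ee_rot: [3.141, -0.063, 0.0]
contact_force: [0.3, -0.0, -0.8]
opening: 0.0415
```

Emit:
{"op": "jog_arm", "data": {
  "commands": [
    [0,0,0.02,0],
    [0,0,0.01,0],
    [0,0,0,0],
    [0,0,0,0],
    [0,0,0,0]
  ]
}}

```text
clock: 50.18
eef_pos: [0.4087, 0.3141, 0.1573]
ee_rot: [-3.141, 0.064, -0.001]
contact_force: [-0.8, -0.9, 6.1]
opening: 0.0414
```

Contact at the expected height. Release, rise and check.

Emit:
{"op": "jog_arm", "data": {
  "commands": [
    [0,0,0,0],
    [0,0,0,0],
    [0,0,0,0],
    [0,0,0,0],
    [0,0,0,0],
    [0,0,0,0],
    [0,0,0,0],
    [0,0,0,0],
    [0,0,0,0]
  ],
  "gripper": 1
}}

```text
clock: 50.93
eef_pos: [0.4084, 0.314, 0.1568]
ee_rot: [3.141, -0.063, -0.0]
contact_force: [0.2, 0.2, 0.7]
opening: 0.0859
```

Emit:
{"op": "jog_arm", "data": {
  "commands": [
    [0,0,-0.3,0],
    [0,0,-0.7,0],
    [0,0,-1,0],
    [0,0,-1,0],
    [0,0,-0.7,0],
    [0,0,0,0],
    [0,0,0,0]
  ]
}}

```text
clock: 51.52
eef_pos: [0.4089, 0.3146, 0.2694]
ee_rot: [-3.14, 0.063, -0.004]
contact_force: [-0.6, -0.4, -0.6]
opening: 0.0869
```

Emit:
{"op": "jog_arm", "data": {
  "commands": [
    [0,0.8,0,0],
    [0,0.9,0,0],
    [0,0.9,0,0],
    [0,0.9,0,0],
    [0,0.8,0,0],
    [0,0,0,0],
    [0,0,0,0]
  ]
}}

```text
clock: 52.1
eef_pos: [0.4028, 0.1836, 0.2669]
ee_rot: [3.14, -0.069, -0.002]
contact_force: [0.6, 0.6, 0.3]
opening: 0.0869
```

Run:
```python
from h import *
for n in("wrist","side","top"):
    g=grab(n);o=g["o"];print(n,o["eef_pos"].round(4))
    blobs(g,(.46,.54,.26,.36),(.16,.23));blobs(g,(.36,.44,.26,.36),(.16,.23));shelf(g,(.3,.62,.15,.45),.1)
    if n=="side":
        save(g,"s9.png",(180,70,380,220),4); print("low jars");blobs(g,(.36,.54,.25,.36),(.02,.09))
```

```text
wrist [0.4028 0.1836 0.2669]
px [124.  81.] 5091 top 0.2086 c [0.4949 0.3094] r 0.0214
px [144. 204.] 3797 top 0.2105 c [0.4088 0.3121] r 0.0211
bar [0.4509 0.3064] [0.114 0.073] 26.8 ztop 0.1536 2343
board [0.4494 0.3126] [0.131 0.235] 87.5 z 0.1084
side [0.4027 0.1851 0.2671]
px [275. 109.] 340 top 0.2092 c [0.4915 0.3065] r 0.0247
bar [0.4479 0.3063] [0.062 0.125] 68.6 ztop 0.1531 195
board [0.4505 0.3115] [0.14 0.24] 87.5 z 0.1083
low jars
px [281. 150.] 125 top 0.0529 c [0.4951 0.304 ] r 0.017
px [257. 167.] 130 top 0.0489 c [0.3632 0.2746] r 0.0268
px [250. 157.] 129 top 0.0567 c [0.4025 0.3009] r 0.0165
top [0.4027 0.1859 0.2673]
px [231. 219.] 166 top 0.2112 c [0.4953 0.3153] r 0.0201
px [232. 252.] 161 top 0.212 c [0.4086 0.3192] r 0.0193
bar [0.4328 0.327 ] [0.092 0.038] 14.1 ztop 0.1532 82
board [0.4563 0.3215] [0.243 0.102] 2.4 z 0.1082
```

View pics/s9.png

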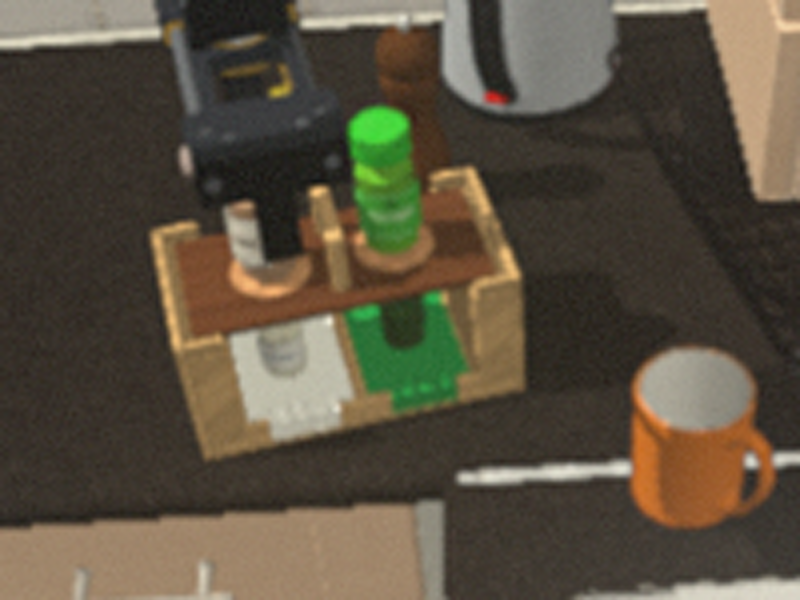

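The side crop shows green_tall on the cork (390,190), with the dark green short jar under it in the green bay (403,320). white_tall is partly behind the gripper (245,240), with white_short below it (282,350). The shelf is flat, and the mug and mill have not moved. Handing in.

Run:
```python
from h import *
o=manip.get_obs();print(o["clock"],o["contact_force"]);print(manip.finish_job())
```

```text
52.25 [-0.21131166 -0.36781679  0.13930183]
the job is handed in; nothing more can be done
None
```

I sorted the jars as asked: both short jars went into the bays of their colours, then the shelf onto the rack, then the tall jars onto the cork pads. I handed in at 52 s of the 128 s allowed; the hand-in reported no verdict.

| Item | Last measured position (x, y) | Off its target | Height of top |
|---|---|---|---|
| green_short | (0.4955, 0.311) | about 1 mm | 83 mm |
| white_short | (0.4075, 0.3146) | about 1 mm | 87 mm |
| shelf_board | (0.4514, 0.3122) | under 1 mm | 108.5 mm, flat |
| green_tall | (0.495, 0.309) | about 1–2 mm | 209 mm |
| white_tall | (0.409, 0.312) | about 2–3 mm | 210.5 mm |

- **Positions:** the table uses wrist-camera readings. The short jars were last measured before the shelf went on; afterwards I saw them standing in the final side picture.
- **Disagreements:** the side and top cameras differed from the wrist by about 2–6 mm on the same jars, all inside the allowed 15–20 mm. In the final side picture the gripper partly hid white_tall, but the wrist and top views both saw it in place.
- **Touching:** the fingers were open and clear of everything at hand-in, with contact force near zero.
- **Bystanders:** the mug and mill looked unmoved in the final picture; I did not measure them.

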